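# Put the glass check cell in the photometer's light path

### The job

Check the repaired photometer: take the glass check cell by its cap, keeping it upright and your fingers off its clear windows, and lower it gently, fully home, into the one empty socket of the cell turret, turned so that its clear windows will face along the light path. Bring that socket to the light path between lamp and detector by turning the turret with its bar knob until it sits in the detent there, then let go. Do not disturb the multimeter, the handheld radio or the screwdriver lying nearby.

Things in the scene. Friction and masses are not known exactly. Their poses are not given: they have to be found in the camera images.
- cell: Solid glass check cell, 0.22 kg, upright on the bench: square block 30 x 30 mm, 100 mm tall. Origin: centre of its underside, z up. Clear windows are the faces along its +y and -y (7 to 77 mm above the underside); faces along +x and -x are frosted white. Alike either way round (half a turn).
- cap (a point): Middle of the cell's black cap, 89 mm above its underside; axes as the cell. The cap is 34 x 34 mm, 22 mm high (78 to 100 mm), 2 mm proud of the glass all round: the place to grip, across x or y. A white rib on top (30 x 4 mm, 3 mm high) runs along the cell's y, the way light is to pass.
- cell_windows: The two clear windows of the cell, one body (origin and axes as cell); the robot must not touch them.
- socket (a point): Centre of the floor of the turret's one empty socket, 68 mm above the bench, 72 mm from the turret axis. x points outward from the axis, y along the rim, z up; the cell's y must lie along this y, either way round. Black square collar, 32 x 32 mm inside, walls 5 mm, straight for 30 mm, then a flared mouth to 36 mm; the cell's underside rests on the floor.
- knob_grip (a point): Centre of the turret's black bar knob, on its vertical axis, 146 mm above the bench. The bar is 48 mm long along its x (x points to the empty socket), 14 mm thick along y, 32 mm high (16 mm above and below this point), on a 13 mm thick post. z up.
- turret (a joint): Turret angle (rad), positive anticlockwise from above; 0: empty socket at the light path. Starts 0.7 to 1.33. Turns both ways with light friction (0.04 N m). Spring detents at 0 and each quarter turn: a roller climbs a lug (about 0.2 N m, felt from 0.2 to 0.1 rad away), drops in below 0.1 rad and centres the turret when let go.
- beam (a point): Middle of the light path, 120 mm above the bench, 72 mm from the turret axis, 52 mm above where the empty socket's floor centre comes at joint 0. Light runs along its y from lamp (+y) to detector (-y); x points outward from the turret axis; axes are the photometer's. Lens barrels, 36 mm thick, end 86 mm to either side of this point.
- photometer: Fixed grey instrument, origin on the bench under the turret axis, light path along its y. Base 50 mm high, x -150 to 115 mm, y -165 to 165 mm. Turret plate: radius 96 mm, top at 68 mm. Three other stations hold fixed filter blocks, tops at 117 mm. Lamp house (x 37 to 107, y 86 to 163) 156 mm high; detector on the other side 144 mm.
- multimeter: Multimeter lying on the bench, 190 x 90 x 53 mm, long side along its x, origin under its centre. Bystander.
- radio: Handheld radio lying on the bench, 58 mm wide (x), 35 mm high; body from y -103 to +23 mm, thin aerial on to +156 mm. Bystander.
- screwdriver: Screwdriver lying on the bench, 180 mm long along its x, 26 mm thick, origin under its centre. Bystander.
Things that resemble listed ones, but are neither listed nor needed, are in the scene too. There is more than one size of the cell; the job needs the middle-sized.

How it is judged:
At the end, for the whole second after the job is handed in: The turret sits in its detent at the light path (within 2 degrees of zero), the cell stands upright and still on the floor of its socket (within 2 mm), centred in the light path (within 5 mm), with its clear windows facing along the light (within 7 degrees, either way round) (horizontal distance between cell and beam below 0.005 m and z of cell in the frame of socket between -0.003 and 0.002 m and angle between the y axis of cell and the y axis of beam, either way round below 0.12 rad and angle between cell's own z axis and vertical below 0.05 rad and value of joint turret between -0.035 and 0.035 rad and linear speed of cell below 0.01 m/s); the robot touches nothing.
It fails at once if the clear windows are touched by the robot (contact force between any of the fingers, the arm and cell_windows above 1 N).
It fails at once if the cell is tipped over by more than 30 degrees (angle between cell's own z axis and vertical above 0.52 rad).
It fails at once if the cell is dropped into the socket (faster than 0.35 m/s on its way down into it) (horizontal distance between cell and socket below 0.02 m and z of cell in the frame of socket between 0.006 and 0.04 m and linear speed of cell above 0.35 m/s).
It fails at once if the multimeter, the radio or the screwdriver is moved by more than 30 mm (distance of any of multimeter, radio, screwdriver from where it was at the start of the episode above 0.03 m).
It also fails if it takes over 54 s, if anything falls off the work surface, if the arm or the gripper's body presses on something with over 40 N, if the wrist force passes 120 N, or if a joint passes its speed limit or range.

### The arm

A 6-joint arm with a two-finger parallel gripper is mounted at the origin on the work surface. World frame = base frame: x ahead of the robot, y to its left, z up, the work surface at z = 0. Lengths are in m, angles in rad, forces in N, time in s.
With the tool pointing down it reaches from about 0.225 to 0.875 m from the base axis. Payload 3.4 kg.
Tool frame: the origin (TCP) lies between the finger pads; the fingertips stand 8 mm ahead of it and the grasp point (between the pads) lies 11 mm behind it; z points along the fingers, y is the line along which they close (so a half turn about z gives the same grasp; the last joint's range is limited). The gripper opens to 85 mm and grips with 20 to 120 N. Pads are 22 mm wide; open, the fingers measure 114 mm over their backs; the gripper's body (76 mm by 85 mm) begins 54 mm behind the grasp point. The pads swing forward as they close: fully open they stand 13 mm farther back than shut.
Start: joints at [1.149, 0.276, 1.505, -0, 1.361, -0.121], TCP at [0.17, 0.549, 0.239] pointing down, gripper open.
Joint ranges: [-2.89, 2.89], [-0.75, 2.08], [0.22, 2.7], [-1.18, 4.32], [0.11, 2.71], [-2.7, 2.7]. Speed limits (rad/s): [2.57, 2.57, 3.14, 3.14, 3.14, 3.14].

### API

Orientations are given as a unit quaternion [w, x, y, z].
In Python, from rig import manip gives the robot as it stands.
- The arm moves only by the tool move_arm, never from a script. Its argument "deltas" is a list that holds one entry, the list of rows, each a list of 5 numbers: the shift along the tool's x, y, z normalised to -1 to 1, where 1 is 80 cm, then the turn about the tool's z normalised to -1 to 1, where 1 is 120 degrees, then the closure, from -1 (fully open) to 1 (shut). In form: [[[tx, ty, tz, twist, grip], ...]]. A call has 1 to 12 rows; each row is the pose to reach, as a shift and turn from the pose commanded when the call began, along the tool's axes at that moment; what a row does not reach only later rows make up. A row lasts 1/10 s, in which the tool goes at most 50 mm and 8.59 degrees, less where a joint would pass 70% of its speed; a pose out of reach is approached as far as the arm can. A call with a number of a shift or a turn outside -1 to 1 is refused whole. A call with a gripper value outside its range is refused whole. The fingers move at their own pace and stop on an object; "squeeze" is the grip in N (left out, the last holds). Time passes only in rows, so rows that repeat a pose let the fingers close. It gives the time, the measured TCP pose, the force, the opening and the grip force at its end, in the units of the state.
- manip.get_state(): the state, without advancing time (a new reading comes with each control period).
- manip.get_image(name): name is "scene" or "top" or "wrist"; returns the picture (384x512x3 uint8, red, green, blue); there is no depth.
- manip.camera_params(name): a dict with "fx", "fy", "cx", "cy" (pixels), "R" (3x3) and "t" (3): a world point X has camera coordinates R X + t; the wrist camera has in their place "tool_from_camera" (4x4, takes a point from camera to tool coordinates, whose origin is the TCP and whose axes are the flange's). Camera axes: x right, y down, z forward; pixel columns grow to the right and rows downward; lengths in m; the calibration is good to about 2 mm. A picture is of the moment at which its call begins: read the wrist's pose just before it. camera_params takes no time and is no camera call.
- manip.sign_off(): hands the job in; it is judged then, once.
The state is a dict: "clock": time; "qpos": joint angles; "qd": joint speeds; "effort": joint torques, N m; "position": TCP position; "ee_rot": TCP orientation; "contact_force": force on the tool from outside, world axes, zero at the start; "moment": the same for the moment, N m; "width": finger opening in m; "gripper_force": force on a finger pad.
Only numpy, scipy, OpenCV 4.12 (cv2) and the standard library are available. Lean on these libraries where they do the work, as an engineer would, in place of code of your own. Each camera call takes 0.05 s, during which the arm holds its last target. There are 200 camera calls.

## Working session

There is one attempt and no reset: what is moved stays moved. The work goes in short steps, Python scripts to look and compute and a tool call to move; the robot and the scene stay as the last step left them, time stands still between calls to the robot, and variables do not carry over. Pictures are saved under pics/ and viewed, at most 10 in all, crops included, and the job is handed in when it is done.

Besides the shell and the picture viewer there is one more tool, called after "Call:" in YAML: its name, and indented under it one key for each argument. move_arm: Moves the arm, as the interface text tells. Scaled input: -1 to 1 covers 80 cm each way for a shift and 120 degrees each way for a turn. Its arguments: {"type":"object","properties":{"deltas":{"type":"array","items":{"type":"array","items":{"type":"array","items":{"type":"number","minimum":-1,"maximum":1}}}},"squeeze":{"type":"number"}},"required":["deltas"]}

```bash
mkdir -p pics; python3 - <<'E'
from rig import manip
import cv2,numpy as np
s=manip.get_state();print(s)
a=manip.get_image("scene");b=manip.get_image("top")
np.save('scene0.npy',a);np.save('top0.npy',b)
cv2.imwrite('pics/s0.png',a[:,:,::-1]);cv2.imwrite('pics/t0.png',b[:,:,::-1])
for n in("scene","top","wrist"):print(n,manip.camera_params(n))
E
```

```text
{'clock': 0.0, 'qpos': array([ 1.14893843e+00,  2.76604862e-01,  1.50616427e+00, -1.06581241e-06,
        1.36071266e+00, -1.21011858e-01]), 'qd': array([ 2.94998869e-04,  1.91195296e-03, -3.07628314e-04, -6.38870244e-04,
        1.55836724e-03, -4.16353105e-05]), 'effort': array([ 1.78899205e-03, -4.16791105e+01, -2.45802355e+01,  6.35840274e-05,
        1.09407454e-02,  8.99209539e-06]), 'position': array([0.17018087, 0.54868071, 0.23842168]), 'ee_rot': array([-2.52750901e-04,  1.49856211e-01,  9.88707350e-01, -9.10127823e-04]), 'contact_force': array([-0.23343015,  0.64983243,  0.64866059]), 'moment': array([-0.02715166, -0.02466018, -0.05172325]), 'gripper_force': 0.0, 'width': 0.08559573558382565}
scene {'fx': 466.07875613900865, 'fy': 466.07875613900865, 'cx': 254.70275233106992, 'cy': 200.2522943812132, 'R': array([[ 0.75363383,  0.65715805, -0.01339208],
       [ 0.38888338, -0.46221524, -0.79694842],
       [-0.5299111 ,  0.59539933, -0.60389889]]), 't': array([-0.23110082, -0.2032198 ,  1.57810588])}
top {'fx': 394.80317834821886, 'fy': 394.80317834821886, 'cx': 252.83723977097193, 'cy': 188.7285318778169, 'R': array([[-0.02055409, -0.99976938,  0.0062215 ],
       [-0.98798556,  0.01935768, -0.15332909],
       [ 0.1531733 , -0.00929829, -0.9881556 ]]), 't': array([-0.174528  ,  0.51626779,  0.97494595])}
wrist {'fx': 293.5596613865193, 'fy': 293.5596613865193, 'cx': 256.9031092416876, 'cy': 192.85336111121413, 'tool_from_camera': array([[-2.48197141e-04, -9.64013975e-01, -2.65851453e-01,
         6.83523303e-02],
       [ 9.99999966e-01, -2.18054352e-04, -1.42898185e-04,
        -1.08871577e-03],
       [ 7.97857809e-05, -2.65851479e-01,  9.64013996e-01,
        -1.35678017e-01],
       [ 0.00000000e+00,  0.00000000e+00,  0.00000000e+00,
         1.00000000e+00]])}
```

View pics/s0.png

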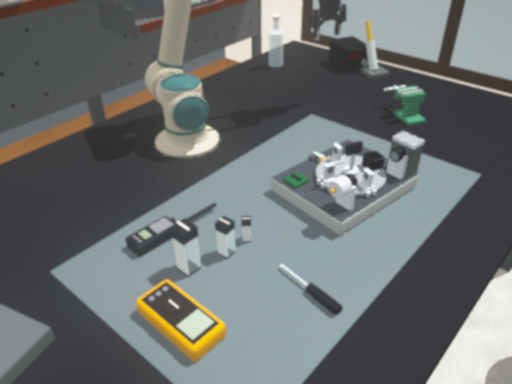

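View pics/t0.png

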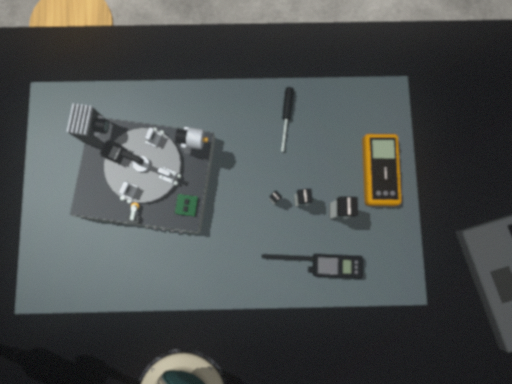

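The three cells stand at top-view pixels (276,197), (304,197) and (345,207), and the middle one is at (304,197). The photometer is at about (145,165), with the lamp near (192,138) and the other, larger house near (90,122). I'll enlarge both regions.

```bash
cat > h.py <<'E'
import numpy as np,cv2
from rig import manip
P={n:manip.camera_params(n) for n in("scene","top","wrist")}
def ray(n,uv,st=None):
    p=P[n];d=np.array([(uv[0]-p['cx'])/p['fx'],(uv[1]-p['cy'])/p['fy'],1.])
    if n=='wrist':
        from scipy.spatial.transform import Rotation as Ro
        q=st['ee_rot'];R=Ro.from_quat([q[1],q[2],q[3],q[0]]).as_matrix()
        T=p['tool_from_camera'];return R@T[:3,3]+st['position'],R@T[:3,:3]@d
    return -p['R'].T@p['t'],p['R'].T@d
def plane(n,uv,z,st=None):
    o,d=ray(n,uv,st);return o+d*(z-o[2])/d[2]
def proj(n,X):
    p=P[n];c=p['R']@np.array(X)+p['t'];return np.array([p['fx']*c[0]/c[2]+p['cx'],p['fy']*c[1]/c[2]+p['cy']])
E
python3 - <<'E'
import numpy as np,cv2
b=np.load('top0.npy')[:,:,::-1]
c1=cv2.resize(b[95:245,65:220],None,fx=4,fy=4,interpolation=cv2.INTER_CUBIC)[:600]
c2=cv2.resize(b[180:225,265:365],None,fx=7,fy=7,interpolation=cv2.INTER_CUBIC)
cv2.imwrite('pics/c1.png',c1);cv2.imwrite('pics/c2.png',c2)
from h import *
for uv in[(276,197),(304,195),(345,207)]:print(plane('top',uv,.1),plane('top',uv,.07))
print(plane('top',(138,163),.16),plane('top',(138,163),.07))
E
```

```text
[ 0.48213712 -0.23973636  0.1       ] [ 0.48611092 -0.24178121  0.07      ]
[ 0.4856728 -0.3075086  0.1      ] [ 0.489759   -0.31170804  0.07      ]
[ 0.45461268 -0.40500163  0.1       ] [ 0.45771143 -0.41230054  0.07      ]
[0.55870572 0.07728134 0.16      ] [0.57923519 0.10301886 0.07      ]
```

View pics/c1.png

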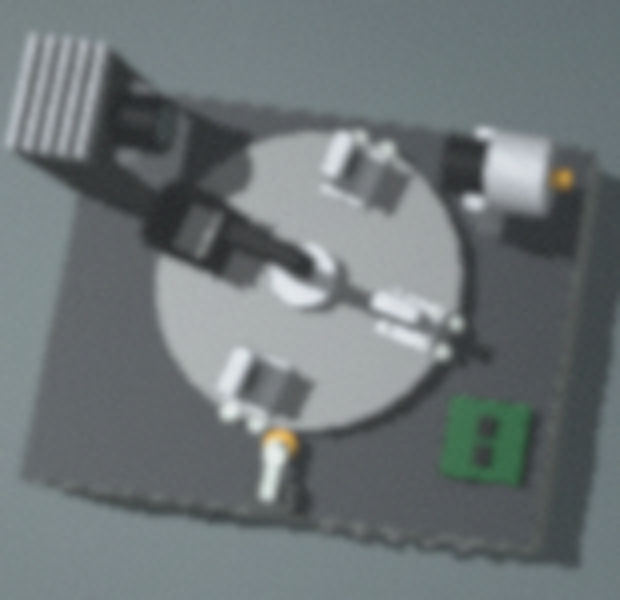

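View pics/c2.png

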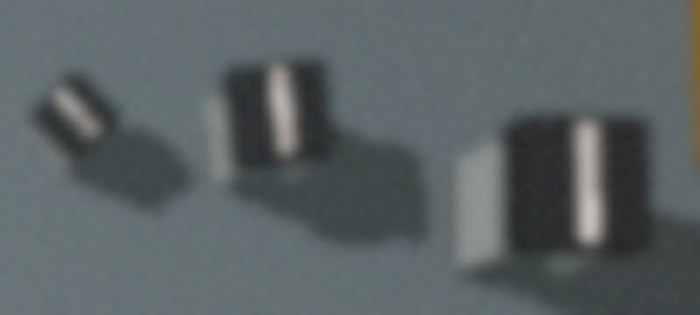

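The empty socket is at turret-crop (190,225), about 65° anticlockwise from the light path. That fits the stated start range. The middle cell's rib runs almost along world x. Next I'll bring the wrist camera over the turret.

Call:
move_arm:
  deltas:
    - [[-0.62,-0.41,-0.08,0,-1],[-0.62,-0.41,-0.08,0,-1],[-0.62,-0.41,-0.08,0,-1],[-0.62,-0.41,-0.08,0,-1],[-0.62,-0.41,-0.08,0,-1],[-0.62,-0.41,-0.08,0,-1],[-0.62,-0.41,-0.08,0,-1],[-0.62,-0.41,-0.08,0,-1],[-0.62,-0.41,-0.08,0,-1],[-0.62,-0.41,-0.08,0,-1],[-0.62,-0.41,-0.08,0,-1],[-0.62,-0.41,-0.08,0,-1]]

```text
clock: 1.3
position: [0.5478, 0.087, 0.3032]
ee_rot: [-0.0, 0.15, 0.989, 0.0]
contact_force: [1.0, 0.6, 0.0]
width: 0.0858
gripper_force: 0.0
```

Call:
move_arm:
  deltas:
    - [[0,0,0,0,-1],[0,0,0,0,-1],[0,0,0,0,-1]]

```text
clock: 1.6
position: [0.546, 0.0896, 0.3028]
ee_rot: [-0.001, 0.15, 0.989, 0.0]
contact_force: [-0.5, 0.9, -0.2]
width: 0.0851
gripper_force: 0.0
```

```bash
python3 - <<'E'
from h import *
import pickle
s=manip.get_state();a=manip.get_image("wrist")
pickle.dump((s,a),open('w1.pkl','wb'))
cv2.imwrite('pics/w1.png',cv2.resize(a[:,:,::-1],None,fx=1.5,fy=1.5,interpolation=cv2.INTER_CUBIC))
print(s['clock'],s['position'],s['ee_rot'],s['qpos'],s['width'])
E
```

```text
1.6 [0.54600906 0.08961533 0.3027901 ] [-8.93608252e-04  1.49643564e-01  9.88739582e-01  2.08592151e-04] [ 3.64387217e-02  2.14970477e-01  1.43307344e+00  7.43705292e-04
  1.49522752e+00 -1.23399871e+00] 0.08513211208681361
```

View pics/w1.png

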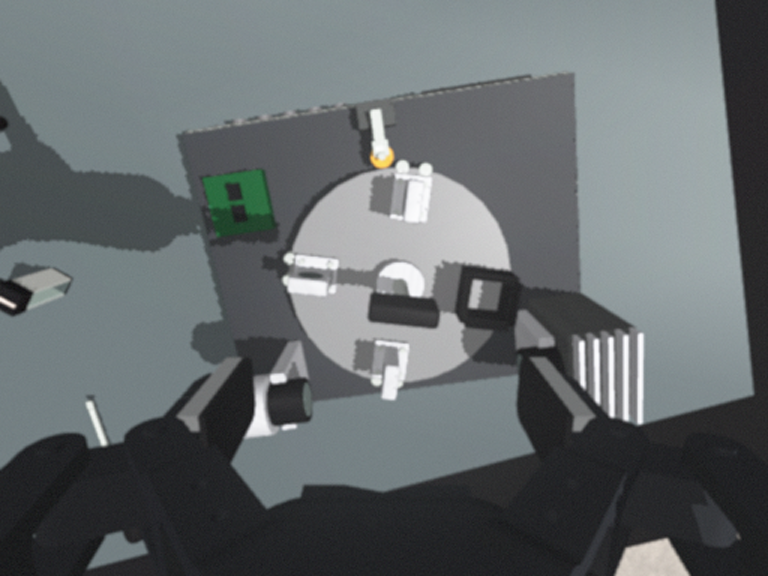

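Wrist view (1.5x pixels): plate centre ≈(400,275), bar knob (404,310), empty collar (488,295), lamp at right (600,370), detector at lower left (290,400), base −x edge (180,133)–(573,73).

```bash
python3 - <<'E'
from h import *
import pickle
from scipy.optimize import least_squares
s,a=pickle.load(open('w1.pkl','rb'))
W=lambda u,v,z:plane('wrist',(u/1.5,v/1.5),z,s)
A,B=W(180,133,.05),W(573,73,.05);d=B-A;print('edge len',np.linalg.norm(d),'yaw',np.arctan2(-d[0],d[1]))
yaw=np.arctan2(-d[0],d[1]);ex=np.array([np.cos(yaw),np.sin(yaw)])
print('axis from edge',((A+B)/2)[:2]+.15*ex)
g=cv2.cvtColor(a,cv2.COLOR_RGB2GRAY)
m=((g>105)&(g<235)).astype(np.uint8);
# plate rim: radial search for bright->dark edges
c0=np.array([400,275])/1.5;pts=[]
gb=cv2.GaussianBlur(g,(3,3),0).astype(float)
for t in np.linspace(0,2*np.pi,120,endpoint=False):
    r=np.arange(60,86,.5);u=c0[0]+r*np.cos(t);v=c0[1]+r*np.sin(t)
    pr=cv2.remap(gb.astype(np.float32),u.astype(np.float32)[None],v.astype(np.float32)[None],1)[0]
    k=np.argmin(np.gradient(pr));pts.append(plane('wrist',(u[k],v[k]),.068,s)[:2])
pts=np.array(pts)
f=least_squares(lambda p:np.hypot(*(pts-p[:2]).T)-p[2],[.55,.09,.096],loss='soft_l1',f_scale=.001)
print('plate',f.x,np.median(abs(f.fun)))
# knob
k=((g<60)).astype(np.uint8);n,l,st,ce=cv2.connectedComponentsWithStats(k)
for i in range(1,n):
    if st[i,4]>150:print(i,st[i],ce[i])
i=l[int(308/1.5),int(404/1.5)]
if i:
    c=max(cv2.findContours((l==i).astype(np.uint8),0,2)[0],key=cv2.contourArea)
    P3=np.array([plane('wrist',p[0],.162,s)[:2] for p in c]).astype(np.float32)
    (cx,cy),(w,h),_=r=cv2.minAreaRect(P3);bx=cv2.boxPoints(r);e=max([bx[1]-bx[0],bx[2]-bx[1]],key=np.linalg.norm)
    print('knob',cx,cy,w,h,'angle',np.arctan2(e[1],e[0]))
z=cv2.resize(a[170:275,170:360,::-1],None,fx=4,fy=4,interpolation=cv2.INTER_CUBIC)
cv2.imwrite('pics/z1.png',z)
E
```

```text
edge len 0.3258126056289635 yaw -0.15984005800806506
axis from edge [0.57649974 0.09063529]
plate [0.57401548 0.09179867 0.0958742 ] 0.0004786208640021189
1 [    0     0   512   384 53676] [293.4807549  301.35844698]
23 [134 137  51  27 897] [159.6722408  150.28205128]
27 [  0 186  21  24 316] [  9.18670886 197.18037975]
28 [247 196  45  19 371] [266.9245283  202.80592992]
43 [179 252  28  31 632] [190.96202532 267.9193038 ]
```

View pics/z1.png

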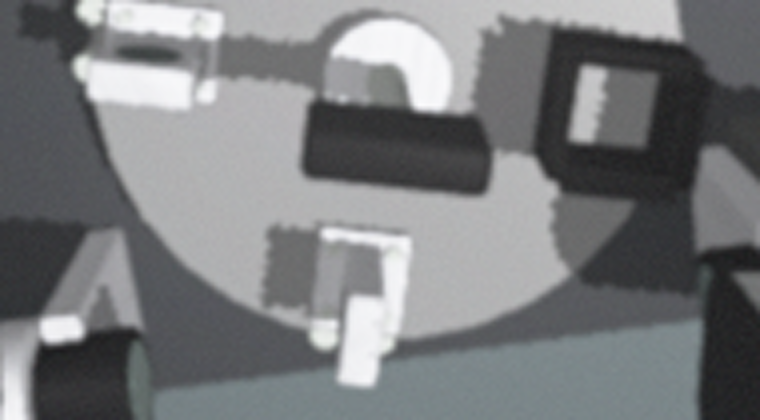

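The zoom shows the knob's far top edge running (303,178)–(487,194). The black collar's mouth spans about (570,62)–(660,150).

```bash
python3 - <<'E'
from h import *
import pickle
s,a=pickle.load(open('w1.pkl','rb'))
W=lambda u,v,z:plane('wrist',(170+u/4,170+v/4),z,s)[:2]
ax=np.array([.574,.0918]);yaw=-.16
for z in(.162,):
    p,q=W(303,178,z),W(487,194,z);d=q-p
    print(z,'len',np.linalg.norm(d),'ang',np.arctan2(d[1],d[0]),'mid off',(p+q)/2-ax)
p,q=W(310,100,.162),W(487,118,.162);print(np.arctan2(*(q-p)[::-1]))
# collar centre at various heights
for z in(.098,.105,.11):
    c=np.mean([W(u,v,z) for u,v in((556,28),(706,58),(690,194),(540,165))],0)-ax
    print(z,np.hypot(*c),np.arctan2(c[1],c[0]))
# cell from scene/top: top view rib & cap
b=np.load('top0.npy');g=cv2.cvtColor(b,cv2.COLOR_RGB2GRAY)
T=lambda u,v,z:plane('top',(265+u/7,180+v/7),z)[:2]
C=[T(*c,.1) for c in((225,70),(325,60),(330,157),(232,165))]
print('cap',np.mean(C,0),np.linalg.norm(np.array(C)-np.roll(C,1,0),axis=1))
r1,r2=T(281,62,.103),T(286,156,.103);d=r1-r2;print('rib mid',(r1+r2)/2,np.linalg.norm(d),np.arctan2(d[1],d[0]))
E
```

```text
0.162 len 0.04619054740546921 ang 1.1782690917257705 mid off [ 0.00588097 -0.00140695]
1.1647621633933005
0.098 0.07201069015815255 1.1917637137278243
0.105 0.07016959020161256 1.2190079124140891
0.11 0.06888785796966286 1.2393491099997553
cap [ 0.48290104 -0.30912652] [0.03308354 0.03485359 0.0337836  0.03390262]
rib mid [ 0.48384848 -0.31064433] 0.03263345982378858 0.011712305044735052
```

The axis is (0.574, 0.092), the plate radius measures 95.9 mm, and the photometer yaw is −0.16. The socket direction is about 1.18 rad in world, so the joint is about 1.33, which fits the range. Now I'll go above the middle cell with the tool y along its rib.

Call:
move_arm:
  deltas:
    - [[-0.072,-0.5,0.09,0.6,-1],[-0.072,-0.5,0.09,0.6,-1],[-0.072,-0.5,0.09,0.6,-1],[-0.072,-0.5,0.09,0.6,-1],[-0.072,-0.5,0.09,0.6,-1],[-0.072,-0.5,0.09,0.6,-1],[-0.072,-0.5,0.09,0.6,-1],[-0.072,-0.5,0.09,0.6,-1],[-0.072,-0.5,0.09,0.6,-1],[-0.072,-0.5,0.09,0.6,-1],[-0.072,-0.5,0.09,0.6,-1],[-0.072,-0.5,0.09,0.6,-1]]

```text
clock: 2.85
position: [0.4839, -0.3082, 0.2318]
ee_rot: [0.0, 0.701, 0.713, 0.0]
contact_force: [0.6, 0.2, 0.5]
width: 0.0858
gripper_force: 0.0
```

Call:
move_arm:
  deltas:
    - [[0,0,0,0,-1],[0,0,0,0,-1],[0,0,0,0,-1]]

```text
clock: 3.15
position: [0.4837, -0.3095, 0.2316]
ee_rot: [0.0, 0.702, 0.712, 0.0]
contact_force: [-1.1, 0.1, 0.9]
width: 0.0851
gripper_force: 0.0
```

```bash
python3 - <<'E'
from h import *
import pickle
s=manip.get_state();a=manip.get_image("wrist")
pickle.dump((s,a),open('w2.pkl','wb'))
cv2.imwrite('pics/w2.png',cv2.resize(a[:,:,::-1],None,fx=1.5,fy=1.5,interpolation=cv2.INTER_CUBIC))
print(s['clock'],s['position'],s['ee_rot'],s['qpos'],s['width'])
E
```

```text
3.15 [ 0.48369456 -0.30945886  0.23156275] [1.86761916e-04 7.01911483e-01 7.12264155e-01 8.85212216e-05] [-6.90404468e-01  2.78887927e-01  1.52013295e+00  1.47493880e-04
  1.34218419e+00 -7.05078886e-01] 0.08512848406874378
```

View pics/w2.png

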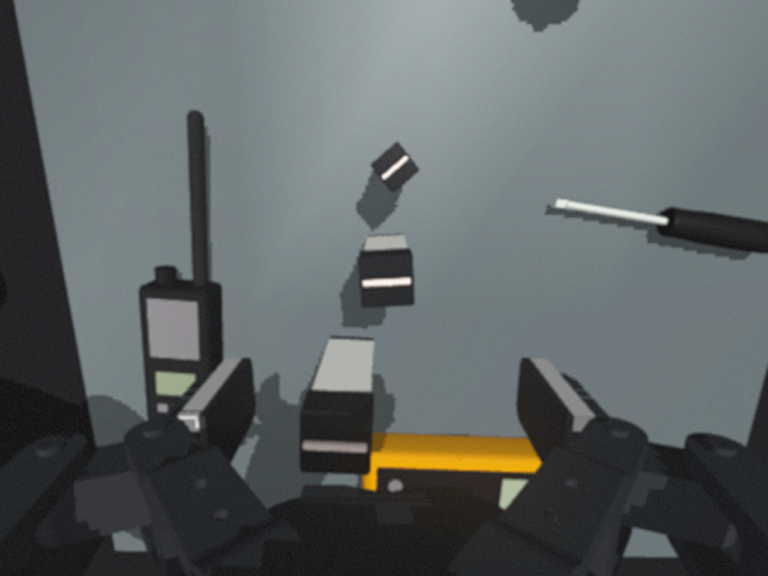

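The middle cell's cap is at (387,278), with its rib horizontal from (363,283) to (411,282). The big cell is at (337,450) and the radio is at left.

```bash
cat >> h.py <<'E'
def cap(a,s,z,win):
    x0,x1,y0,y1=win;g=cv2.cvtColor(a,cv2.COLOR_RGB2GRAY)[y0:y1,x0:x1]
    # rib
    k=(g>170).astype(np.uint8)
    out={}
    d=(g<62).astype(np.uint8);d=cv2.morphologyEx(d,cv2.MORPH_CLOSE,np.ones((9,9),np.uint8))
    c=max(cv2.findContours(d,0,2)[0],key=cv2.contourArea)
    pts=np.array([plane('wrist',(p[0][0]+x0,p[0][1]+y0),z,s)[:2] for p in c]).astype(np.float32)
    (cx,cy),wh,ang=cv2.minAreaRect(pts);out['cap']=(cx,cy,wh,ang)
    inside=cv2.drawContours(np.zeros_like(g),[cv2.convexHull(c)],-1,1,-1);inside=cv2.erode(inside,np.ones((3,3),np.uint8))
    v,u=np.nonzero(k&inside)
    R=np.array([plane('wrist',(x+x0,y+y0),z+.003,s)[:2] for x,y in zip(u,v)])
    m=R.mean(0);w=np.linalg.svd(R-m,full_matrices=False)[2][0];w*=np.sign(w[np.argmax(abs(w))])
    pr=(R-m)@w;out['rib']=(m,np.arctan2(w[1],w[0]),np.ptp(pr));return out
E
python3 - <<'E'
from h import *
import pickle
s,a=pickle.load(open('w2.pkl','rb'))
g=cv2.cvtColor(a,cv2.COLOR_RGB2GRAY);print(g[165,258],g[175:205:3,258],g[188,225:290:4])
print(cap(a,s,.1,(228,288,150,212)))
W=lambda u,v,z:plane('wrist',(u/1.5,v/1.5),z,s)[:2]
print('corners',[W(u,v,.1).round(4) for u,v in((360,252),(412,250),(414,303),(362,307))])
print(W(365,283,.103),W(411,282,.103))
E
```

```text
148 [ 48  48  45  52 241 165  44  44  46  40] [128 120  76  79 143 240 243 243 242 241 239 240 183 123 125 124 124]
{'cap': (0.4823107123374939, -0.30936384201049805, (0.033132344484329224, 0.03639227896928787), 3.8746182918548584), 'rib': (array([ 0.48317698, -0.31083282]), np.float64(0.06942534297022676), np.float64(0.028912648483581736))}
corners [array([ 0.4665, -0.2931]), array([ 0.4985, -0.2914]), array([ 0.5008, -0.3254]), array([ 0.4678, -0.3286])]
[ 0.46976343 -0.311959  ] [ 0.49826281 -0.3109136 ]
```

Call:
move_arm:
  deltas:
    - [[-0.0015,0,0.05,-0.02,-1],[-0.0015,0,0.1,-0.02,-1],[-0.0015,0,0.13,-0.02,-1],[-0.0015,0,0.15,-0.02,-1],[-0.0015,0,0.165,-0.02,-1],[-0.0015,0,0.175,-0.02,-1],[-0.0015,0,0.18,-0.02,-1],[-0.0015,0,0.18,-0.02,-1],[-0.0015,0,0.18,-0.02,-1]]

```text
clock: 4.1
position: [0.4839, -0.3117, 0.088]
ee_rot: [0.001, 0.687, 0.726, 0.0]
contact_force: [-0.4, -0.3, -0.2]
width: 0.0854
gripper_force: 0.0
```

Call:
move_arm:
  deltas:
    - [[0,0,0,0,-0.4],[0,0,0,0,-0.1],[0,0,0,0,0.1],[0,0,0,0,0.25],[0,0,0,0,0.35],[0,0,0,0,0.5],[0,0,0,0,0.5],[0,0,0,0,0.5]]
  squeeze: 40

```text
clock: 4.9
position: [0.4837, -0.3115, 0.0877]
ee_rot: [0.0, 0.687, 0.726, 0.0]
contact_force: [-0.2, 0.6, 4.2]
width: 0.0335
gripper_force: 40.6
```

Gripped at 33.5 mm width. Next I'll lift and carry it over the socket.

Call:
move_arm:
  deltas:
    - [[0,0,-0.01,0,0.6],[0,0,-0.03,0,0.6],[0,0,-0.07,0,0.6],[0,0,-0.12,0,0.6],[0,0,-0.17,0,0.6],[0,0,-0.21,0,0.6],[0,0,-0.24,0,0.6],[0,0,-0.25,0,0.6],[0,0,-0.25,0,0.6]]

```text
clock: 5.8
position: [0.4835, -0.3114, 0.2877]
ee_rot: [0.001, 0.687, 0.726, 0.0]
contact_force: [-0.9, -0.8, -2.2]
width: 0.033
gripper_force: 40.2
```

Call:
move_arm:
  deltas:
    - [[0.02,0.006,0,0.008,0.6],[0.06,0.019,0,0.02,0.6],[0.115,0.036,0,0.045,0.6],[0.175,0.054,0,0.07,0.6],[0.235,0.073,0,0.09,0.6],[0.295,0.091,0,0.11,0.6],[0.355,0.11,0,0.13,0.6],[0.415,0.129,0,0.155,0.6],[0.475,0.147,0,0.175,0.6],[0.53,0.164,0,0.195,0.6],[0.565,0.175,0,0.21,0.6],[0.578,0.179,0,0.213,0.6]]

```text
clock: 7.0
position: [0.6002, 0.1615, 0.2841]
ee_rot: [-0.002, 0.83, 0.558, -0.002]
contact_force: [-0.2, -0.5, -1.8]
width: 0.0333
gripper_force: 40.1
```

Call:
move_arm:
  deltas:
    - [[0,0,0,0,0.6],[0,0,0,0,0.6],[0,0,0,0,0.6]]

```text
clock: 7.3
position: [0.6005, 0.1566, 0.2868]
ee_rot: [0.0, 0.831, 0.556, -0.001]
contact_force: [0.1, -0.3, -1.4]
width: 0.033
gripper_force: 40.1
```

```bash
python3 - <<'E'
from h import *
import pickle
s=manip.get_state();a=manip.get_image("wrist");s['sc']=manip.get_image("scene");s['tp']=manip.get_image("top")
pickle.dump((s,a),open('w3.pkl','wb'))
R=lambda i,f:cv2.resize(i[:,:,::-1],None,fx=f,fy=f,interpolation=cv2.INTER_CUBIC)
o=np.zeros((600,800,3),np.uint8)
o[:300,:400]=R(a,400/512);sc=R(s['sc'][110:235,255:430],400/175);o[:sc.shape[0],400:400+sc.shape[1]]=sc[:300]
t=R(s['tp'][95:195,65:225],2.5);o[300:300+t.shape[0],:t.shape[1]]=t
z=R(a[60:260,160:360],1.5);o[300:600,400:700]=z
cv2.imwrite('pics/w3.png',o)
q=s['ee_rot'];print(s['clock'],s['position'],q,s['qpos'],s['width'],2*np.arctan2(q[2],q[1])-np.pi/2,s['contact_force'])
E
```

```text
7.3 [0.60047437 0.1565591  0.28683605] [ 7.17013805e-05  8.31378299e-01  5.55706335e-01 -7.67308157e-04] [ 1.43433960e-01  3.25551002e-01  1.31616919e+00 -7.92974453e-04
  1.50119530e+00  5.35860922e-01] 0.032997761436160886 -0.3923712910440571 [ 0.12551728 -0.30694761 -1.35079693]
```

View pics/w3.png

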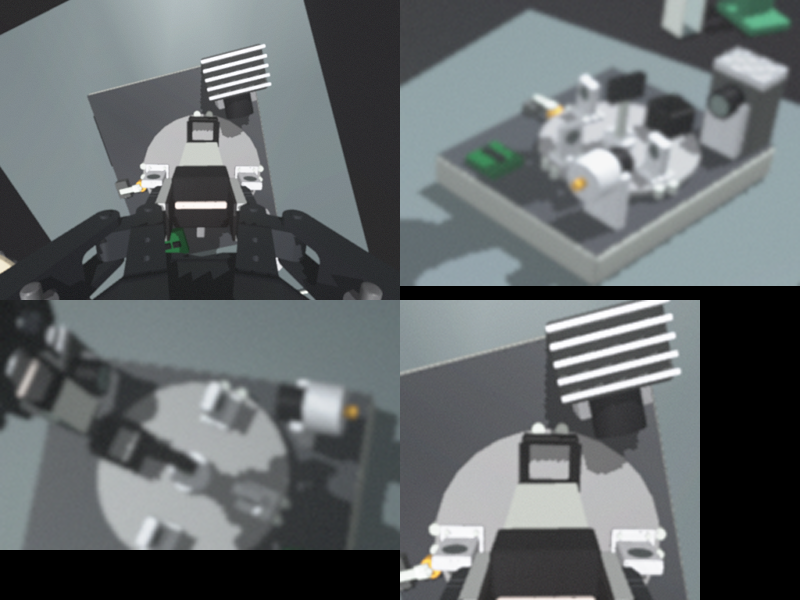

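The cell hangs level between the fingers. The collar sits just outward of its bottom in the wrist picture, at zoom (550,460). I'll measure the collar edges there.

```bash
python3 - <<'E'
from h import *
import pickle
s,a=pickle.load(open('w3.pkl','rb'))
g=cv2.cvtColor(a,cv2.COLOR_RGB2GRAY)
for r in range(145,190,3):print(r,' '.join('%3d'%x for x in g[r,228:294:2]))
ax=np.array([.574,.0918])
for ang in(1.165,1.18,1.2):
    c=ax+.072*np.array([np.cos(ang),np.sin(ang)]);print(ang,c)
o,_=ray('wrist',(0,0),s);print('cam',o)
E
```

```text
145  94  93  94  94  93  95  95  92  95  95 205 244 244 244 185 111  86  73 129 158 161 152  93  66  66  62  68  64  65  64  56  46  49
148  92  95  92  93  99 119 148 140 110 135 175 205 203 198 179 162 133 102 120 132 138 144 111  94  85  78  68  64  64  65  63  49  44
151 110 132 166 182 192 192 175  77  59  60  61  59  61  58  59  61  60  61  59  50  43  49  46  46  47  80 115 110 100  83  69  57  48
154 189 191 192 191 192 189 144  64  48  52  53  48  50  47  49  51  49  48  50  50  54  54  53  53  52  67 113 116 115 117 115 108  97
157 190 191 192 191 193 167  67  49  47  80 107 109 107 107 106 105 106 102 103 104 102 100  91  56  53  51  65 112 119 116 116 116 116
160 190 191 191 189 190 168  67  47  45  85 117 119 118 118 117 117 117 120 118 119 120 117 102  52  50  51  70 114 116 116 115 117 117
163 191 190 192 190 191 165  69  47  48  82 118 118 118 117 116 118 118 118 122 118 117 118  96  51  55  48  88 136 116 114 114 115 116
166 189 192 190 190 192 170  71  51  49  88 135 144 125 148 135 134 145 135 138 125 148 130 104  55  51  52 111 171 122 114 119 115 117
169 190 189 
[... 365 characters left out ...]
52 132 189 189 187 175 147 131
178 185 192 188 189 191 168  73  52  52 118 158 165 161 163 163 163 166 179 181 183 182 180 114  52  55  51 152 191 190 189 188 188 189
181 188 190 190 189 189 161  86  76  79  78  79  74  79  76  77  78  76  78  91  91  90  90  91  92  91  64 149 190 190 188 190 188 186
184 189 189 189 190 194 201 206 205 204 207 206 205 205 204 206 206 205 204 207 206 206 206 206 207 205 142 154 190 188 190 188 187 186
187 190 190 190 190 198 205 205 206 206 208 205 205 205 207 207 206 206 205 208 205 208 207 204 205 207 178 162 188 189 188 189 188 187
1.165 [0.60242204 0.15795276]
1.18 [0.60142659 0.15837163]
1.2 [0.60008976 0.15890681]
cam [0.62487026 0.21806787 0.4224274 ]
```

```bash
python3 - <<'E'
from h import *
import pickle
s,a=pickle.load(open('w3.pkl','rb'))
yw=-.3924;ty=np.array([np.cos(yw),np.sin(yw)]);tx=np.array([-np.sin(yw),np.cos(yw)])
def L(u,v,z):
    d=plane('wrist',(u,v),z,s)[:2]-s['position'][:2];return (1e3*np.array([d@tx,d@ty])).round(1)
for n,u,v,z in[('cell bot L',237,182.5,.1995),('cell bot R',278.5,182.5,.1995),('collar outL',239,165,.104),('outR',280,165,.104),('inL',246,165,.104),('inR',272.5,165,.104),('out top edge',260,150,.104),('in top edge',260,156,.104)]:print(n,L(u,v,z))
E
```

```text
cell bot L [ 12.8 -16.6]
cell bot R [12.8 15.8]
collar outL [  9.7 -20.7]
outR [ 9.7 24.2]
inL [  9.7 -13.1]
inR [ 9.7 16. ]
out top edge [26.1  2.2]
in top edge [19.6  2.3]
```

```bash
python3 - <<'E'
from h import *
from scipy.optimize import least_squares
g=cv2.GaussianBlur(cv2.cvtColor(np.load('top0.npy'),cv2.COLOR_RGB2GRAY),(3,3),0).astype(np.float32)
c0=proj('top',[.574,.0918,.068]);print(c0)
# radial search in world plane
def fit(n,g,c):
    pts=[]
    for t in np.linspace(0,2*np.pi,180,endpoint=False):
        r=np.arange(.085,.107,.0005)
        uv=np.array([proj(n,[c[0]+x*np.cos(t),c[1]+x*np.sin(t),.068]) for x in r],np.float32)
        pr=cv2.remap(g,uv[None,:,0].copy(),uv[None,:,1].copy(),1)[0];k=np.argmin(np.gradient(pr))
        if np.gradient(pr)[k]<-4:pts.append([c[0]+r[k]*np.cos(t),c[1]+r[k]*np.sin(t)])
    pts=np.array(pts);f=least_squares(lambda p:np.hypot(*(pts-p[:2]).T)-p[2],[*c,.096],loss='soft_l1',f_scale=.0007)
    print(n,f.x,np.median(abs(f.fun)),len(pts))
fit('top',g,[.574,.0918])
g2=cv2.GaussianBlur(cv2.cvtColor(np.load('scene0.npy'),cv2.COLOR_RGB2GRAY),(3,3),0).astype(np.float32)
fit('scene',g2,[.574,.0918])
E
```

```text
[142.63665664 165.12125588]
top [0.5760883  0.09392779 0.0964351 ] 0.0006919699186396511 140
scene [0.57803127 0.08886276 0.09595021] 0.0015568817549486205 66
```

The three fits of the axis spread over about 2–3 mm, so I'll take the middle, lower to just above the mouth and compare cell and collar in the same picture.

Call:
move_arm:
  deltas:
    - [[0.004,0.0025,0.02,0,0.6],[0.004,0.0025,0.045,0,0.6],[0.004,0.0025,0.07,0,0.6],[0.004,0.0025,0.09,0,0.6],[0.004,0.0025,0.1,0,0.6],[0.004,0.0025,0.103,0,0.6],[0.004,0.0025,0.103,0,0.6],[0.004,0.0025,0.103,0,0.6]]

```text
clock: 8.25
position: [0.6046, 0.1604, 0.206]
ee_rot: [0.0, 0.831, 0.556, 0.001]
contact_force: [0.3, -0.0, -3.1]
width: 0.033
gripper_force: 40.0
```

```bash
python3 - <<'E'
from h import *
import pickle
s=manip.get_state();a=manip.get_image("wrist");s['sc']=manip.get_image("scene");s['tp']=manip.get_image("top")
pickle.dump((s,a),open('w4.pkl','wb'))
R=lambda i,f:cv2.resize(i[:,:,::-1],None,fx=f,fy=f,interpolation=cv2.INTER_CUBIC)
o=np.zeros((600,800,3),np.uint8)
o[:,:400]=R(a[110:260,210:310],4)
sc=R(s['sc'][125:200,310:410],4);o[:300,400:]=sc
t=R(s['tp'][110:185,75:175],4);o[300:600,400:]=t
cv2.imwrite('pics/w4.png',o)
q=s['ee_rot'];print(s['clock'],s['position'],q,s['width'],2*np.arctan2(q[2],q[1])-np.pi/2,s['contact_force'])
E
```

```text
8.25 [0.60463445 0.16040426 0.2060139 ] [4.17775538e-04 8.31018952e-01 5.56243110e-01 9.63787005e-04] 0.0330292812621902 -0.3910793798476677 [ 2.87336546e-01 -1.67107693e-03 -3.11166828e+00]
```

View pics/w4.png

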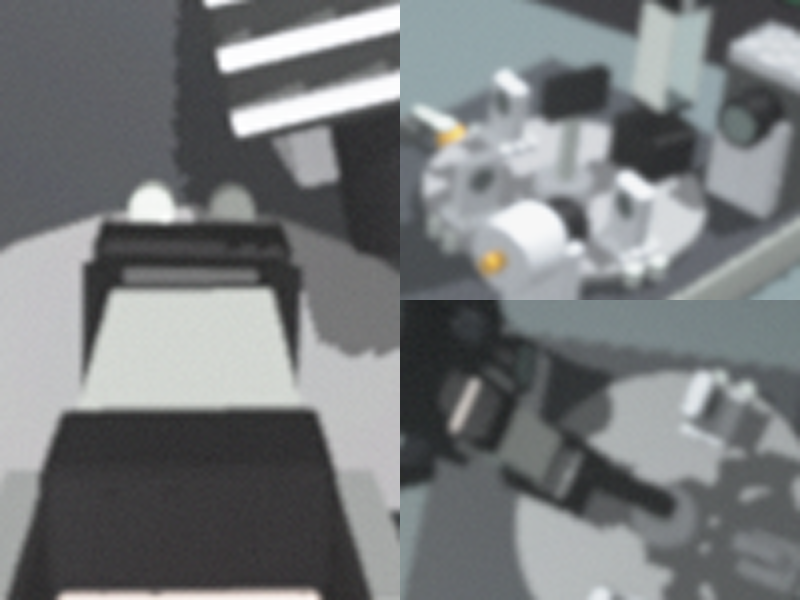

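The cell bottom edge is at (110–275, 290) and the mouth's far inner edge at (123–258, 268). The collar outline (83–300) is centred on the cell to within a fraction of a millimetre sideways. Next I'll work out the radial offset.

```bash
python3 - <<'E'
from h import *
import pickle
s,a=pickle.load(open('w4.pkl','rb'))
yw=-.391;ty=np.array([np.cos(yw),np.sin(yw)]);tx=np.array([-np.sin(yw),np.cos(yw)])
def L(u,v,z):
    d=plane('wrist',(210+u/4,110+v/4),z,s)[:2]-s['position'][:2];return (1e3*np.array([d@tx,d@ty])).round(1)
print('cell',L(110,290,.1183),L(275,290,.1183))
for z in(.1,.104,.108):print(z,'mouth strip',L(123,268,z),L(258,268,z),'outer',L(83,264,z),L(300,264,z))
def T(u,v,z):
    d=plane('top',(75+(u-400)/4,110+(v-300)/4),z)[:2]-s['position'][:2];return (1e3*np.array([d@tx,d@ty])).round(1)
print('top: collar outer inward face', T(555,500,.104),T(583,445,.104))
E
```

```text
cell [ 13. -16.] [12.9 16.2]
0.1 mouth strip [ 13.4 -14.4] [13.3 14. ] outer [ 14.2 -22.8] [14.2 22.8]
0.104 mouth strip [ 14.2 -14.2] [14.2 13.7] outer [ 15.1 -22.4] [15.1 22.4]
0.108 mouth strip [ 15.1 -14. ] [15.1 13.5] outer [ 15.9 -22.1] [15.9 22. ]
top: collar outer inward face [-16.9 -19.6] [-18.6  18. ]
```

Call:
move_arm:
  deltas:
    - [[-0.0012,0,0.006,0,0.6],[-0.0012,0,0.012,0,0.6],[-0.0012,0,0.018,0,0.6],[-0.0012,0,0.023,0,0.6],[-0.0012,0,0.028,0,0.6],[-0.0012,0,0.032,0,0.6],[-0.0012,0,0.035,0,0.6],[-0.0012,0,0.035,0,0.6]]

```text
clock: 9.2
position: [0.6032, 0.1593, 0.1761]
ee_rot: [-0.0, 0.831, 0.556, -0.001]
contact_force: [0.3, -2.3, -2.7]
width: 0.0329
gripper_force: 40.0
```

Call:
move_arm:
  deltas:
    - [[0,0,0.005,0,0.6],[0,0,0.01,0,0.6],[0,0,0.014,0,0.6],[0,0,0.018,0,0.6],[0,0,0.021,0,0.6],[0,0,0.023,0,0.6],[0,0,0.024,0,0.6],[0,0,0.024,0,0.6]]

```text
clock: 10.0
position: [0.6034, 0.1594, 0.1575]
ee_rot: [0.0, 0.831, 0.556, -0.0]
contact_force: [-1.3, -3.6, -0.8]
width: 0.0328
gripper_force: 40.2
```

Call:
move_arm:
  deltas:
    - [[0,0,0.001,0,0.6],[0,0,0.002,0,0.6],[0,0,0.002,0,0.6],[0,0,0.002,0,0.6]]

```text
clock: 10.4
position: [0.6035, 0.1594, 0.1561]
ee_rot: [0.0, 0.831, 0.556, -0.0]
contact_force: [-2.1, -4.6, 1.2]
width: 0.0334
gripper_force: 40.4
```

Call:
move_arm:
  deltas:
    - [[0,0,0.001,0,0.6],[0,0,0.002,0,0.6],[0,0,0.003,0,0.6],[0,0,0.003,0,0.6],[0,0,0.003,0,0.6]]

```text
clock: 10.9
position: [0.6038, 0.1593, 0.1557]
ee_rot: [0.001, 0.831, 0.556, 0.001]
contact_force: [-3.5, -5.2, 9.7]
width: 0.0332
gripper_force: 41.3
```

It's home: 9.7 N at exactly the expected height. Now I'll open part way and rise.

Call:
move_arm:
  deltas:
    - [[0,0,0,0,0.1],[0,0,0,0,0],[0,0,0,0,-0.1],[0,0,0,0,-0.15],[0,0,0,0,-0.2],[0,0,0,0,-0.2]]

```text
clock: 11.5
position: [0.6037, 0.1597, 0.1535]
ee_rot: [-0.0, 0.831, 0.556, 0.0]
contact_force: [-0.4, -0.2, -0.1]
width: 0.0511
gripper_force: 0.0
```

Call:
move_arm:
  deltas:
    - [[0,0,-0.01,0,-0.2],[0,0,-0.03,0,-0.2],[0,0,-0.06,0,-0.2],[0,0,-0.1,0,-0.2],[0,0,-0.13,0,-0.2],[0,0,-0.15,0,-0.2],[0,0,-0.15,0,-0.2],[0,0,-0.15,0,-0.2]]

```text
clock: 12.3
position: [0.6035, 0.1596, 0.2738]
ee_rot: [0.0, 0.831, 0.556, 0.0]
contact_force: [0.1, 0.6, 0.3]
width: 0.0511
gripper_force: 0.0
```

```bash
python3 - <<'E'
from h import *
import pickle
s=manip.get_state();a=manip.get_image("wrist");s['tp']=manip.get_image("top")
pickle.dump((s,a),open('w5.pkl','wb'))
q=s['ee_rot'];print(s['clock'],s['position'],q,s['width'],2*np.arctan2(q[2],q[1])-np.pi/2,s['contact_force'])
# expected: cap top z=.168 near below
R,d,v=None,None,None
g=cv2.cvtColor(a,cv2.COLOR_RGB2GRAY)
n,l,st,ce=cv2.connectedComponentsWithStats((g>215).astype(np.uint8))
for i in range(1,n):
    if 40<st[i,4]<3000:print(st[i],ce[i].round(1),plane('wrist',ce[i],.171,s).round(4))
E
```

```text
12.3 [0.60346935 0.15956666 0.27379499] [3.25281472e-05 8.30974676e-01 5.56310198e-01 2.23636104e-04] 0.051128438022381664 -0.39091862170493963 [0.13531611 0.56699272 0.30078236]
[255  60  87  25 371] [298.1  71.9] [0.6677 0.2361 0.171 ]
[258  73  86  24 341] [300.8  84.6] [0.6665 0.2268 0.171 ]
[261  86  84  24 321] [303.   97.3] [0.6648 0.2175 0.171 ]
[264  98  83  24 310] [305.2 109.6] [0.6633 0.2082 0.171 ]
[267 111  82  22 297] [307.9 121.6] [0.6622 0.1989 0.171 ]
[241 193  35   4 132] [257.7 194.4] [0.6028 0.1587 0.171 ]
[176 216  37  24 300] [195.4 222. ] [0.5435 0.1564 0.171 ]
[300 220  31  22 273] [314.1 225. ] [0.6375 0.1145 0.171 ]
[240 226  14  19 147] [245.6 233.5] [0.5795 0.1298 0.171 ]
[261 227  13  17 134] [267.3 233.7] [0.597  0.1225 0.171 ]
[149 244  24  12 143] [160.9 250. ] [0.5036 0.1441 0.171 ]
```

Released cleanly. The cell's landing point puts the turret axis at about (0.576, 0.093), midway between the camera estimates. Now the knob.

Call:
move_arm:
  deltas:
    - [[-0.03,0,0,0,-0.2],[-0.07,0,0,0,-0.2],[-0.09,0,0,0,-0.2],[-0.09,0,0.02,0,-0.2],[-0.09,0,0.06,0,-0.2],[-0.09,0,0.1,0,-0.2],[-0.09,0,0.13,0,-0.2],[-0.09,0,0.15,0,-0.2],[-0.09,0,0.16,0,-0.2],[-0.09,0,0.165,0,-0.2],[-0.09,0,0.165,0,-0.2]]

```text
clock: 13.5
position: [0.5763, 0.0931, 0.1415]
ee_rot: [-0.0, 0.831, 0.556, -0.0]
contact_force: [-0.2, 0.2, -0.0]
width: 0.0511
gripper_force: 0.0
```

Call:
move_arm:
  deltas:
    - [[0,0,0,0,0.1],[0,0,0,0,0.3],[0,0,0,0,0.5],[0,0,0,0,0.6],[0,0,0,0,0.7],[0,0,0,0,0.8],[0,0,0,0,0.9],[0,0,0,0,0.9]]
  squeeze: 35

```text
clock: 14.3
position: [0.5755, 0.0933, 0.1423]
ee_rot: [-0.0, 0.831, 0.556, -0.0]
contact_force: [-3.4, 0.8, 5.1]
width: 0.0137
gripper_force: 34.3
```

Call:
move_arm:
  deltas:
    - [[0,0,0,0.03,0.9],[0,0,0,0.08,0.9],[0,0,0,0.13,0.9],[0,0,0,0.18,0.9],[0,0,0,0.23,0.9],[0,0,0,0.28,0.9],[0,0,0,0.33,0.9],[0,0,0,0.38,0.9],[0,0,0,0.43,0.9],[0,0,0,0.47,0.9],[0,0,0,0.5,0.9],[0,0,0,0.5,0.9]]

```text
clock: 15.5
position: [0.5758, 0.0931, 0.1422]
ee_rot: [-0.0, 0.998, 0.066, -0.0]
contact_force: [-2.6, 0.9, 4.8]
width: 0.0133
gripper_force: 34.4
```

Call:
move_arm:
  deltas:
    - [[0,0,0,0.02,0.9],[0,0,0,0.04,0.9],[0,0,0,0.06,0.9],[0,0,0,0.08,0.9],[0,0,0,0.1,0.9],[0,0,0,0.12,0.9],[0,0,0,0.14,0.9],[0,0,0,0.14,0.9],[0,0,0,0.14,0.9],[0,0,0,0.14,0.9]]

```text
clock: 16.5
position: [0.5757, 0.0929, 0.1423]
ee_rot: [0.0, 0.997, -0.08, -0.0]
contact_force: [-2.7, 0.4, 4.5]
width: 0.0134
gripper_force: 34.3
```

```bash
python3 - <<'E'
from h import *
s=manip.get_state();q=s['ee_rot'];y=2*np.arctan2(q[2],q[1])-np.pi/2
print(s['clock'],s['position'],q,s['qpos'],s['width'],'bar',y+np.pi/2,s['contact_force'],s['moment'])
E
```

```text
16.5 [0.57573226 0.0929455  0.14225982] [ 9.67891270e-05  9.96804770e-01 -7.98761894e-02 -1.90357370e-04] [ 4.08637938e-02  3.57008779e-01  1.63706108e+00 -1.60408651e-04
  1.14792407e+00  1.77164873e+00] 0.013364078436830743 bar -0.15992274758723912 [-2.74411716  0.39836172  4.52537493] [0.15537667 0.40689502 0.17652975]
```

Call:
move_arm:
  deltas:
    - [[0,0,0,0,0.6],[0,0,0,0,0.4],[0,0,0,0,0.2],[0,0,0,0,0],[0,0,0,0,-0.2],[0,0,0,0,-0.2]]

```text
clock: 17.1
position: [0.5762, 0.093, 0.1416]
ee_rot: [-0.0, 0.997, -0.08, 0.0]
contact_force: [0.2, -0.1, -0.6]
width: 0.0513
gripper_force: 0.0
```

Call:
move_arm:
  deltas:
    - [[0,0,-0.02,0,-0.2],[0,0,-0.06,0,-0.2],[0,0,-0.12,0,-0.2],[0,0,-0.17,0,-0.2],[0,0,-0.2,0,-0.2],[0,0,-0.2,0,-0.2],[0,0,-0.2,0,-0.2]]

```text
clock: 17.8
position: [0.5761, 0.093, 0.3017]
ee_rot: [-0.0, 0.997, -0.08, 0.0]
contact_force: [-1.1, -0.3, -0.5]
width: 0.0514
gripper_force: 0.0
```

```bash
python3 - <<'E'
from h import *
import pickle
s=manip.get_state();a=manip.get_image("wrist");s['sc']=manip.get_image("scene");s['tp']=manip.get_image("top")
pickle.dump((s,a),open('w6.pkl','wb'))
R=lambda i,f:cv2.resize(i[:,:,::-1],None,fx=f,fy=f,interpolation=cv2.INTER_CUBIC)
o=np.zeros((600,800,3),np.uint8)
o[:,:600]=R(a[50:250,156:356],3);sc=R(s['sc'][120:220,320:420],2);o[:200,600:]=sc
t=R(s['tp'][100:200,95:195],2);o[200:400,600:]=t;o[400:550,600:]=R(a,200/512)
cv2.imwrite('pics/w6.png',o)
q=s['ee_rot'];print(s['clock'],s['position'],2*np.arctan2(q[2],q[1]))
g=cv2.cvtColor(a,cv2.COLOR_RGB2GRAY)
n,l,st,ce=cv2.connectedComponentsWithStats((g>205).astype(np.uint8))
for i in range(1,n):
    if 40<st[i,4]<3000:print(st[i],ce[i].round(1),plane('wrist',ce[i],.171,s).round(4))
E
```

```text
17.8 [0.5760592  0.09301205 0.30174108] -0.16046312355963313
[ 77  67  16  81 354] [ 84.2 106.3] [0.6699 0.2292 0.171 ]
[ 88  67  15  81 315] [ 95.3 105.8] [0.6687 0.2196 0.171 ]
[ 99  67  15  80 314] [106.2 105.8] [0.6672 0.2102 0.171 ]
[110  67  14  80 310] [117.1 105.5] [0.6659 0.2008 0.171 ]
[122  67  13  80 309] [128.  105.9] [0.6641 0.1915 0.171 ]
[355  82  12   7  76] [360.5  85.2] [ 0.6487 -0.0095  0.171 ]
[ 372   87   43   41 1414] [392.4 106.7] [ 0.6266 -0.0357  0.171 ]
[240 104  34   6 141] [256.4 106.5] [0.6457 0.0812 0.171 ]
[352 126  11   6  65] [356.9 128.5] [ 0.613  -0.0038  0.171 ]
[241 153  32  30 304] [252.6 165.5] [0.595 0.093 0.171]
[178 157  36  10 286] [196.  160.6] [0.6077 0.1433 0.171 ]
[300 156  37  25 568] [317.3 168.5] [0.5827 0.0347 0.171 ]
[179 171  27  11 273] [192.2 175.7] [0.5945 0.1498 0.171 ]
[246 210  23  58 620] [255.  233.9] [0.5278 0.1018 0.171 ]
```

View pics/w6.png

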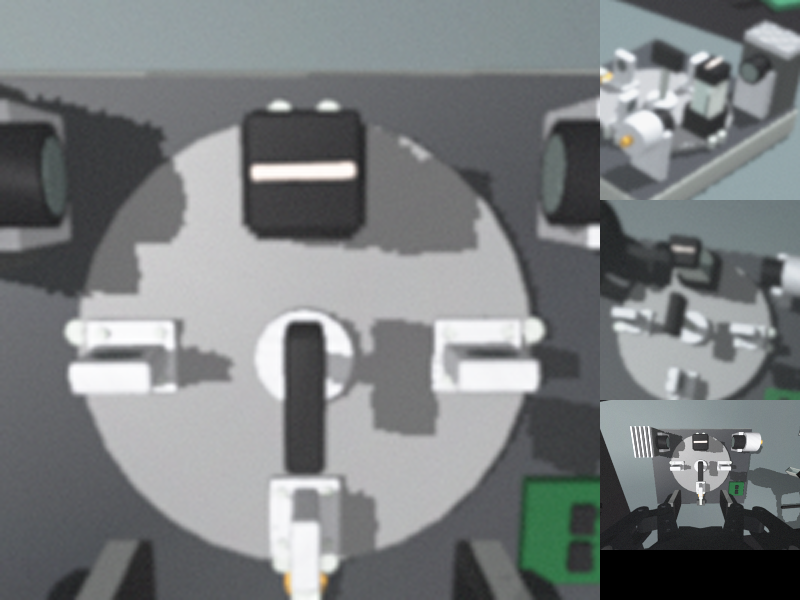

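The wrist picture shows the capped cell between the two lens barrels. The rib at (250–355, 171) lies along the light path, and the knob bar points straight at it, square to the base edge. The rib measures (0.646, 0.081) against an expected (0.647, 0.082). Handing in.

```bash
python3 -c "
from rig import manip
print(manip.sign_off())"
```

```text
the job is handed in; nothing more can be done
None
```

The middle-sized check cell is fully home in the turret's empty socket, and the turret was released in its light-path detent with the cell's windows facing along the beam; the job was handed in at about 18 s, but no verdict came back.

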